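# Check a mould's guide bore with a probe rod

## Robot

A 6-joint arm with a two-finger parallel gripper is mounted at the origin on the work surface. World frame = base frame: x ahead of the robot, y to its left, z up, the work surface at z = 0. Lengths are in m, angles in rad, forces in N, time in s.
With the tool pointing down it reaches from about 0.325 to 0.75 m from the base axis. Payload 7.6 kg.
Tool frame: the origin (TCP) lies on the centre line of the jaws, within the pads' length; the fingertips stand r.finger_overhang ahead of it and the grasp point (between the pads) lies 8 mm behind it (r.finger_overhang is the distance from the TCP to the fingertips, in m); z points along the fingers, y is the direction in which the jaws open and shut (so a half turn about z gives the same grasp; the last joint's range is limited). The gripper opens to 85 mm and grips with 20 to 120 N. Pads are 22 mm wide; open, the fingers measure 114 mm over their backs; the gripper's body (76 mm by 85 mm) begins 54 mm behind the grasp point. The pads swing forward as they close: fully open they stand 13 mm farther back than shut.
Start: joints at [1.138, 0.052, 1.401, -0, 1.689, -0.07], TCP at [0.186, 0.491, 0.242] pointing down, gripper open.
Joint ranges: [-2.9, 2.9], [-0.91, 2.17], [0.12, 2.37], [-1.06, 4.2], [0.26, 2.73], [-2.93, 2.93]. Speed limits (rad/s): [2.57, 2.57, 3.01, 3.14, 3.14, 3.14].

## Interface

Orientations are given as a rotation vector (axis times angle).
In Python, from rig import r gives the robot as it stands.
- The arm moves only by the tool send_rows, never from a script. Its argument "motion" is one flat list of numbers, 7 for each row, row after row: the finger opening in m, from 0 to 0.0854, then the shift along the tool's x, y, z in m, then the turn, a rotation vector about the tool's x, y, z in rad. In form: [jaw, x, y, z, ax, ay, az, jaw, x, y, z, ax, ay, az, ...]. A call has 1 to 8 rows; each row shifts and turns the commanded pose from where the row before left it, along the tool's axes as they then stand; what a row does not reach is not made up. A row lasts 1/8 s, in which the tool goes at most 62.5 mm and 10.7 degrees, less where a joint would pass 70% of its speed; a pose out of reach is approached as far as the arm can. A call is refused whole if a number of a shift passes 0.0625 or a number of a turn 0.188, either way. A call with a gripper value outside its range is refused whole. The fingers move at their own pace and stop on an object; "squeeze" is the grip in N (left out, the last holds). Time passes only in rows, so rows that do not move let the fingers close. It gives the time, the measured TCP pose, the force and the opening at its end, in the units of the state.
- r.get_obs(): the state, without advancing time (a new reading comes with each control period).
- r.grab_frame(name): name is "scene" or "top" or "wrist"; returns the picture (400x640x3 uint8, red, green, blue); there is no depth.
- r.camera_model(name): a dict with "vertical_fov" (degrees; the focal length in pixels is half the picture's height over the tangent of half this angle, whatever the lens; pixels are square), "cx", "cy" (the principal point, pixels), "dist" ([k1, k2, p1, p2, k3] as OpenCV has them; the pictures are not rectified), "world_from_camera" (4x4, takes a point from camera to world coordinates). Camera axes: x right, y down, z forward; pixel columns grow to the right and rows downward; lengths in m; the calibration is good to about 2 mm. A picture is of the moment at which its call begins: read the wrist's pose just before it. camera_model takes no time and is no camera call; for the wrist camera it gives the pose at the moment of the call.
- r.hand_in(): hands the job in, once; it reports no verdict.
The state is a dict: "t": time; "qpos": joint angles; "dq": joint speeds; "joint_efforts": joint torques, N m; "ee_pos": TCP position; "tcp_rot": TCP orientation; "force": force on the tool from outside, world axes, zero at the start; "moment": the same for the moment, N m; "gripper_width": opening from 0.0 (shut) to 1.0 (fully open).
Only numpy, scipy, OpenCV 4.12 (cv2) and the standard library are available. Lean on these libraries where they do the work, as an engineer would, in place of code of your own. Each camera call takes 0.05 s, during which the arm holds its last target. There are 200 camera calls.

## Task

Lay the aluminium mould half, which stands on end, down on its side in the middle of the cradle, across both saddles, without dropping it, so that its bore runs straight up and down. Then take the probe rod out of its stand by the handle and lower it from above through the middle of the bore, never touching the mould with it, until the tip comes out about 12 mm below the mould's underside. Finish holding the rod there, still, upright and centred in the bore, without letting go of it; leave the spanner, the bolt and the jar where they are.

Things in the scene. Friction and masses are not known exactly. Their poses are not given: they have to be found in the camera images.
- mould: Mould half: loose aluminium block, about 0.4 kg, standing on end. Origin: centre of the end it stands on. z: its 110 mm length (up at first), y: its 44 mm width (grip across this), x: its 34 mm thickness. A round 22 mm bore runs along x right through, 63 mm from the foot end; other spots and the grey inlay are only marks. In the cradle either large face may be up and either end either way.
- bore (a point): Centre of the mould's bore, halfway through the 34 mm thickness (17 mm from either mouth), 8 mm from the middle of the length; axes as the mould's.
- mould_mid (a point): Centre of the mould block; axes as the mould's.
- cradle: Fixed dark steel cradle: base 74 x 124 mm, 8 mm thick, with two U saddles. Origin: centre of its underside; z up, y along it (the mould's length goes along y). Saddles 10 mm thick, centred at y = +-43 mm, flat floors 40 mm above the bench; cheeks 54 mm apart across x, 8 mm thick, tops 56 mm up. No end stops, open between the saddles. The laid mould spans 40 to 74 mm above the bench, centre 57.
- stand: Stand for the rod, fixed to the bench: black block 50 x 50 mm, 80 mm tall, with a 16 mm vertical through hole in the middle. Origin: centre of its underside; z up.
- rod: Probe rod, about 0.09 kg, hanging upright in the stand by its collar. Origin: on the axis at the collar's underside (80 mm above the bench at first); z up. Below: round steel rod, 10 mm diameter, 75 mm long. Above: collar 26 mm diameter, 4 mm thick, then a square aluminium handle 16 x 16 mm from 4 to 50 mm above the origin, flats facing x and y.
- rod_tip (a point): Lower end of the probe rod, on its axis, 75 mm below the rod's origin.
- spanner: Bystander: steel spanner 150 mm long lying on the bench beyond the work. Leave it alone.
- bolt: Bystander: dark hex bolt about 70 mm long with a nut on it, lying on the bench beyond the work. Leave it alone.
- jar: Bystander: closed jar 64 mm in diameter, 85 mm tall with a white lid, standing on the bench. Leave it alone.

How it is judged:
By the outcome, as a careful person would: the job done as asked, in the order asked, and still so for the second after the job is handed in, while the arm keeps its last pose, push and grip.
It also fails if it takes over 56 s, if anything falls off the work surface, if the arm or the gripper's body presses on something with over 40 N, if the wrist force passes 120 N, or if a joint passes its speed limit or range.

## Working session

There is one attempt and no reset: what is moved stays moved. The work goes in short steps, Python scripts to look and compute and a tool call to move; the robot and the scene stay as the last step left them, time stands still between calls to the robot, and variables do not carry over. Pictures are saved under pics/ and viewed, about 8 in all and at most 12, crops included, and the job is handed in when it is done.

Besides the shell and the picture viewer there is one more tool, called after "Request:" as name(argument=value, ...), one argument or row to a line, values as JSON. send_rows: Moves the arm, as the interface text tells. Its arguments: {"type":"object","properties":{"motion":{"type":"array","items":{"type":"number"}},"squeeze":{"type":"number"}},"required":["motion"]}

```bash
ls; mkdir -p pics; python3 - <<'E'
from rig import r
import cv2,numpy as np
o=r.get_obs();print(o,r.finger_overhang)
for n in("scene","top"):
    cv2.imwrite(f"pics/{n}0.png",r.grab_frame(n)[:,:,::-1])
for n in("scene","top","wrist"):
    print(n,r.camera_model(n))
E
```

```text
pics
{'t': 0.0, 'qpos': array([ 1.13772058e+00,  5.28531065e-02,  1.40170079e+00, -1.29468887e-05,
        1.68859750e+00, -7.02951359e-02]), 'dq': array([-1.58160193e-03, -2.18368382e-05, -1.61286250e-03,  7.29571467e-04,
       -5.26528673e-05,  3.23198204e-04]), 'joint_efforts': array([ 4.11668116e-04, -3.81657958e+01, -3.60199928e+01, -6.77183561e-05,
        5.96861573e-03, -6.54389950e-06]), 'ee_pos': array([0.18617344, 0.49058776, 0.24147594]), 'tcp_rot': array([-5.66669054e-01, -3.08968029e+00,  2.37607092e-03]), 'force': array([ 1.13474492, -0.41463964, -0.19235214]), 'moment': array([-0.0127375 , -0.00743345, -0.01491455]), 'gripper_width': 1.0034406138835734} 0.011
scene {'vertical_fov': 50.15725372586595, 'cx': 317.4610652113151, 'cy': 200.0246315097696, 'dist': array([0.038064, 0.      , 0.      , 0.      , 0.      ]), 'world_from_camera': array([[ 0.81633328,  0.43319444, -0.38202428,  0.9409644 ],
       [ 0.57731134, -0.59176168,  0.56260976, -0.4295568 ],
       [ 0.01765209, -0.67982402, -0.73316281,  0.74949584],
       [ 0.        ,  0.        ,  0.        ,  1.  
[... 285 characters left out ...]

       [-9.99629681e-01,  2.71984885e-02,  8.61593059e-04,
         7.53593004e-02],
       [-3.25689764e-03, -8.81466931e-02, -9.96102180e-01,
         1.02898913e+00],
       [ 0.00000000e+00,  0.00000000e+00,  0.00000000e+00,
         1.00000000e+00]])}
wrist {'vertical_fov': 64.00232333507427, 'cx': 320.07676265011486, 'cy': 200.08804014510204, 'dist': array([-0.05549063,  0.        ,  0.        ,  0.        ,  0.        ]), 'world_from_camera': array([[ 0.35612393,  0.89397112,  0.27201358,  0.1169156 ],
       [ 0.93443721, -0.34017538, -0.10539358,  0.51671492],
       [-0.0016865 ,  0.29171278, -0.95650447,  0.37409382],
       [ 0.        ,  0.        ,  0.        ,  1.        ]])}
```

View pics/scene0.png

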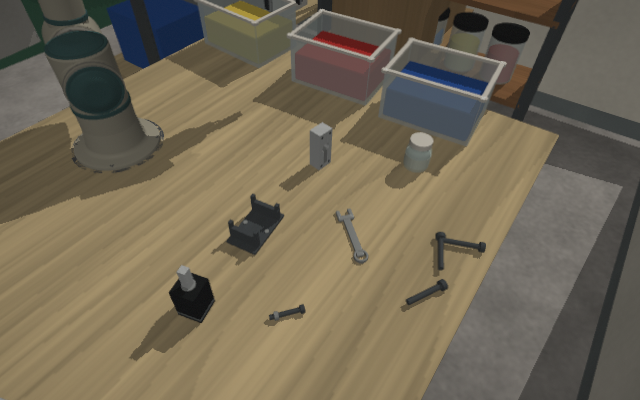

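View pics/top0.png

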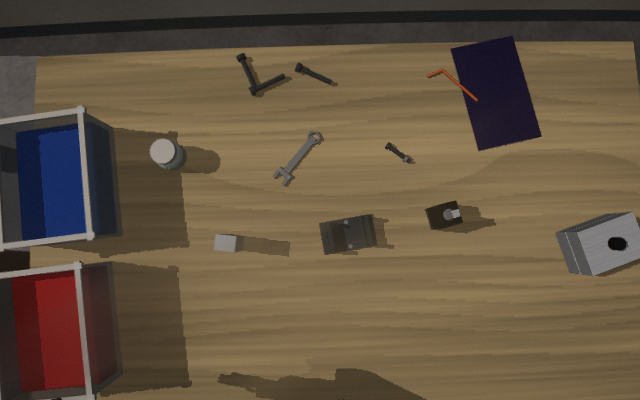

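The scene view shows the mould at (320,147), cradle at (256,225), stand and rod at (190,293), and jar at (420,150). In the top view the mould is at (228,243), the cradle at (348,234) and the rod at (447,214). I'll take enlarged crops to get the corners.

```bash
cat > h.py <<'E'
import numpy as np,cv2
from rig import r
from scipy.spatial.transform import Rotation as R
def K(m):
    f=200/np.tan(np.radians(m["vertical_fov"]/2)); return np.array([[f,0,m["cx"]],[0,f,m["cy"]],[0,0,1]])
def unproj(m,px,z):
    """pixels -> world points on plane(s) z"""
    px=np.atleast_2d(np.array(px,float)); T=m["world_from_camera"]
    n=cv2.undistortPoints(px[:,None],K(m),np.array(m["dist"]))[:,0]
    d=np.c_[n,np.ones(len(n))]@T[:3,:3].T; o=T[:3,3]
    return o+d*((z-o[2])/d[:,2])[:,None]
def proj(m,P):
    T=np.linalg.inv(m["world_from_camera"]); rv=cv2.Rodrigues(T[:3,:3])[0]
    return cv2.projectPoints(np.atleast_2d(P).astype(float),rv,T[:3,3],K(m),np.array(m["dist"]))[0][:,0]
E
python3 - <<'E'
import cv2,numpy as np
t=cv2.imread("pics/top0.png");s=cv2.imread("pics/scene0.png")
def c(i,x,y,w,h,k): return cv2.resize(i[y:y+h,x:x+w],None,fx=k,fy=k,interpolation=cv2.INTER_CUBIC)
a=np.hstack([c(t,205,225,50,50,5),c(t,315,205,70,50,5),c(t,420,190,40,50,5)])
b=np.hstack([c(s,300,115,40,60,5),c(s,220,185,70,60,5),c(s,160,255,50,60,5)])
w=800;f=lambda i:np.pad(i,((0,0),(0,w-i.shape[1]),(0,0)))
cv2.imwrite("pics/crop1.png",np.vstack([f(a),f(b)]))
E
```

```text
(no output)
```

View pics/crop1.png

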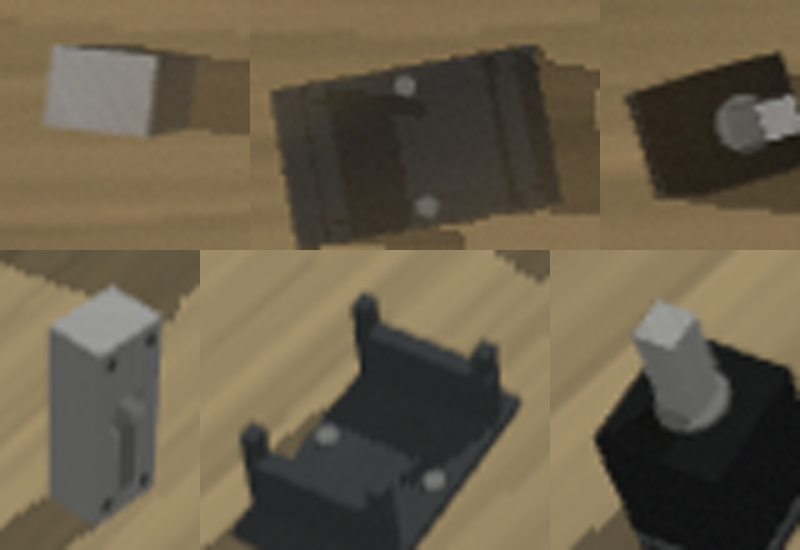

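Both crops are clear enough to read corners. Next I'll turn them into positions.

```bash
python3 - <<'E'
from h import *
np.set_printoptions(precision=4,suppress=True)
m=r.camera_model("top"); s=r.camera_model("scene")
A=unproj(m,[(216,234),(236.6,236),(235,252.2),(214,250)],.110)
print("mould top",A,A.mean(0)); 
for i in range(4):
    d=A[(i+1)%4]-A[i];print(np.linalg.norm(d),np.degrees(np.arctan2(d[1],d[0])))
# scene: mould top corners
B=unproj(s,[(310,131.2),(322,123),(332,128.8),(320.5,136.2)],.110);print("mould scene",B,B.mean(0))
print("screws",unproj(m,[(345.8,222),(350.4,246.4)],.010).mean(0), unproj(s,[(220+127/5,185+185/5),(220+233/5,185+230/5)],.010).mean(0))
C=unproj(m,[(319.4,223.4),(372.4,214),(377,245.6),(325,254.6)],.008);print("cradle",C,C.mean(0))
for i in range(4):
    d=C[(i+1)%4]-C[i];print(np.linalg.norm(d),np.degrees(np.arctan2(d[1],d[0])))
D=unproj(m,[(425.4,209),(456,200.4),(431,229.6)],.08);print("stand",D,(D[1]+D[2])/2)
for i in (1,2):
    d=D[i]-D[0];print(np.linalg.norm(d),np.degrees(np.arctan2(d[1],d[0])))
print("rod top",unproj(m,[(455.6,213.6)],.13),unproj(s,[(160+117/5,255+72/5)],.13),"collar",unproj(m,[(448.6,214.6)],.084))
print(R.from_rotvec(r.get_obs()["tcp_rot"]).as_matrix())
T=np.linalg.inv(np.block([[R.from_rotvec(r.get_obs()["tcp_rot"]).as_matrix(),r.get_obs()["ee_pos"][:,None]],[np.zeros((1,3)),1]]))@r.camera_model("wrist")["world_from_camera"];print("cam in tcp",T)
E
```

```text
mould top [[0.4968 0.2737 0.11  ]
 [0.4916 0.2307 0.11  ]
 [0.4581 0.2345 0.11  ]
 [0.4637 0.2783 0.11  ]] [0.4776 0.2543 0.11  ]
0.043406409924937 -96.93570027174123
0.03369183470298747 173.49037948490533
0.04416905169209457 82.70136739498638
0.03341503277691466 -7.812289262439319
mould scene [[0.4635 0.2342 0.11  ]
 [0.4683 0.2777 0.11  ]
 [0.5007 0.2733 0.11  ]
 [0.4946 0.2336 0.11  ]] [0.4818 0.2547 0.11  ]
screws [ 0.489  -0.0099  0.01  ] [ 0.4915 -0.0084  0.01  ]
cradle [[ 0.5157  0.0555  0.008 ]
 [ 0.5341 -0.0681  0.008 ]
 [ 0.4609 -0.0759  0.008 ]
 [ 0.4436  0.0447  0.008 ]] [ 0.4886 -0.011   0.008 ]
0.12496658624189358 -81.5449780469578
0.07364136585829846 -173.89228631598093
0.12184133803933042 98.13685939878762
0.07290307971732554 8.542268323462816
stand [[ 0.5386 -0.1734  0.08  ]
 [ 0.5554 -0.2413  0.08  ]
 [ 0.4938 -0.1834  0.08  ]] [ 0.5246 -0.2124  0.08  ]
0.06996340973638461 -76.10783954330797
0.04589309051414048 -167.42017782360173
rod top [[ 0.5249 -0.2223  0.13  ]] [[ 0.5271 -0.2202  0.13  ]] collar [[ 0.5249 -0.2222  0.084 ]]
[[-0.9349  0.3549 -0.0006]
 [ 0.3549  0.9349 -0.0013]
 [ 0.0001 -0.0014 -1.    ]]
cam in tcp [[-0.0013 -0.9565 -0.2918  0.074 ]
 [ 1.     -0.0012 -0.0006 -0.0004]
 [ 0.0003 -0.2918  0.9565 -0.1325]
 [ 0.      0.      0.      1.    ]]
```

Request:
send_rows(
  motion=[0.0854,-0.03,-0.012,0,0,0.12,0.1,0.0854,-0.03,-0.012,0,0,0.12,0.1,0.0854,-0.03,-0.012,0,0,0.12,0.1,0.0854,0,0,0,0,0,0],
  squeeze=60,
)

```text
t: 0.6
ee_pos: [0.2515, 0.4169, 0.2304]
tcp_rot: [-0.92, -2.63, -0.089]
force: [-0.3, 0.0, 0.4]
gripper_width: 0.996
```

```bash
cat >> h.py <<'E'
import pickle,os
def log():
    L=pickle.load(open("log.pkl","rb")) if os.path.exists("log.pkl") else []
    o=r.get_obs(); L.append((o["qpos"],o["ee_pos"],o["tcp_rot"])); pickle.dump(L,open("log.pkl","wb")); return L
E
python3 - <<'E'
from h import *
L=log();print(L)
E
```

```text
[(array([ 0.76288352, -0.01164802,  1.52327742,  0.34796008,  1.72917501,
       -0.09688403]), array([0.25151065, 0.4169252 , 0.2304374 ]), array([-0.91970224, -2.62992622, -0.0886247 ]))]
```

Request:
send_rows(
  motion=[0.0854,-0.03,0,0.02,0.15,0,0,0.0854,-0.03,0,0,0.15,0,0.1,0.0854,0,0,0,0.15,0.0,0.1,0.0854,0,0,0,0,0,0],
)

```text
t: 1.1
ee_pos: [0.287, 0.3882, 0.1899]
tcp_rot: [-0.998, -2.406, 0.541]
force: [-0.1, -0.0, 0.2]
gripper_width: 1.002
```

```bash
python3 - <<'E'
from h import *
L=log();print(L[-1])
L=[(np.array([1.13772058,.0528531065,1.40170079,-1.3e-5,1.6885975,-.0702951359]),np.array([.18617344,.49058776,.24147594]),np.array([-.566669054,-3.08968029,.00237607]))]+L
pickle.dump(L,open("log.pkl","wb"))
from scipy.optimize import least_squares
open("kin.py","w").write('''
import numpy as np
from scipy.spatial.transform import Rotation as R
def fk(q,p):
    h,a,d,L1,e,L2,w,L3=p
    Rz=lambda t:R.from_euler("z",t);Ry=lambda t:R.from_euler("y",t)
    A=Rz(q[0]);x=A.apply([a,d,h]);A=A*Ry(q[1]);x=x+A.apply([0,0,L1]);A=A*Ry(q[2]);x=x+A.apply([e,0,L2])
    A=A*Rz(q[3])*Ry(q[4]);x=x+A.apply([w,0,L3]);A=A*Rz(q[5]+np.pi/2);return x,A
''')
from kin import fk
def res(p): return np.concatenate([fk(q,p)[0]-x for q,x,_ in L])
for q,x,rv in L: print("rot err",(fk(q,[0]*8)[1].inv()*R.from_rotvec(rv)).as_rotvec().round(4))
s=least_squares(res,[.3,0,.037,.35,0,.35,0,.25]);print(s.x.round(4),np.abs(s.fun).max())
E
```

```text
(array([0.72136678, 0.36378853, 1.25220461, 0.28275511, 2.09393101,
       0.00741182]), array([0.28701607, 0.38824586, 0.1898824 ]), array([-0.99830599, -2.40577103,  0.54063528]))
rot err [-0.  0. -0.]
rot err [ 0.  0. -0.]
rot err [-0.  0. -0.]
[0.2066 0.     0.0369 0.3529 0.1065 0.4962 0.     0.2693] 2.90166901617539e-09
```

```bash
cat >> kin.py <<'E'
from scipy.optimize import least_squares
P=[0.2066,0,0.0369,0.3529,0.1065,0.4962,0,0.2693]
LO=np.array([-2.9,-.91,.12,-1.06,.26,-2.93]);HI=np.array([2.9,2.17,2.37,4.2,2.73,2.93])
def ik(x,A,q0=None,n=12):
    rng=np.random.default_rng(0);best=[]
    f=lambda q:np.r_[(fk(q,P)[0]-x)*3,(fk(q,P)[1].inv()*A).as_rotvec()]
    for i in range(n):
        g=q0 if (q0 is not None and i==0) else rng.uniform(np.maximum(LO,[-1,-.9,.3,-1,.3,-2.9]),np.minimum(HI,[1.5,1.6,2.3,1.5,2.7,2.9]))
        s=least_squares(f,g,bounds=(LO-1e-6,HI+1e-6),max_nfev=60)
        if np.abs(s.fun).max()<1e-4: best.append(s.x); 
        if q0 is not None and i==0 and best: break
    return best
def mat(x,y,z): return np.stack([x,y,z],1)
def pick(tdeg,sgn,yaw=-7.5):
    a=np.radians(yaw);u=np.array([np.cos(a),np.sin(a),0]);t=np.radians(tdeg);z=np.sin(t)*u-np.array([0,0,np.cos(t)])
    y=sgn*np.array([-u[1],u[0],0]);return R.from_matrix(mat(np.cross(y,z),y,z))
def mouldR(yaw): return R.from_euler("z",yaw,degrees=True)
E
python3 - <<'E'
from kin import *
mc=np.array([.4795,.2545,.055]);cc=np.array([.4895,-.0098,.057]);cy=8.2
for sgn in(1,-1):
  for t in(80,70,60,50,40,30,-40,-60):
    A=pick(t,sgn);zt=A.apply([0,0,1])
    S=ik(mc+.008*zt,A); S2=ik(mc-.09*zt,A)
    m=lambda S:max([np.min(np.r_[q-LO,HI-q]) for q in S],default=-1)
    rel=mouldR(-7.5).inv()*A; out=[]
    for zy in(1,-1):
      for xu in(1,-1):
        C=R.from_euler("z",cy,degrees=True).as_matrix()
        zm=zy*C[:,1];xm=np.array([0,0,xu]);M=R.from_matrix(mat(xm,np.cross(zm,xm),zm));B=M*rel
        zz=B.apply([0,0,1])
        if zz[2]>-.3: continue
        Q=ik(cc+.008*zz,B);out.append((zy,xu,round(m(Q),2)))
    print(sgn,t,round(m(S),2),round(m(S2),2),out)
E
```

```text
1 80 -1 -1 [(1, -1, -1), (-1, -1, np.float64(0.66))]
1 70 -1 -1 [(1, -1, -1), (-1, -1, np.float64(0.69))]
1 60 -1 -1 [(1, -1, -1), (-1, -1, np.float64(0.73))]
1 50 -1 0.12 [(1, -1, np.float64(0.13)), (-1, -1, np.float64(0.77))]
1 40 0.33 0.33 [(1, -1, np.float64(0.19)), (-1, -1, np.float64(0.81))]
1 30 0.48 0.45 [(1, -1, np.float64(0.05)), (-1, -1, np.float64(0.85))]
1 -40 0.76 0.56 [(1, 1, np.float64(0.19)), (-1, 1, np.float64(0.49))]
1 -60 0.45 0.23 [(1, 1, np.float64(0.51)), (-1, 1, np.float64(0.36))]
-1 80 -1 -1 [(1, -1, np.float64(0.62)), (-1, -1, np.float64(0.16))]
-1 70 -1 -1 [(1, -1, np.float64(0.61)), (-1, -1, np.float64(0.27))]
-1 60 -1 -1 [(1, -1, np.float64(0.51)), (-1, -1, np.float64(0.36))]
-1 50 -1 -1 [(1, -1, np.float64(0.34)), (-1, -1, np.float64(0.44))]
-1 40 0.14 0.19 [(1, -1, np.float64(0.19)), (-1, -1, np.float64(0.49))]
-1 30 0.41 0.43 [(1, -1, np.float64(0.05)), (-1, -1, np.float64(0.53))]
-1 -40 0.76 0.56 [(1, 1, np.float64(0.19)), (-1, 1, np.float64(0.81))]
-1 -60 0.45 0.23 [(1, 1, -1), (-1, 1, np.float64(0.73))]
```

```bash
cat >> h.py <<'E'
from kin import *
def rows(xa,A,xb,B,n):
    """one repeated row (shift, turn) that takes pose a to pose b in n rows"""
    d=(A.inv()*B).as_rotvec()/n; S=sum(R.from_rotvec(d*k).as_matrix() for k in range(n))
    return np.r_[np.linalg.solve(S,A.inv().apply(xb-xa)),d]
def chain(wps,ns):
    """wps: list of (x,R); prints rows rounded and path with joint margins"""
    x,A=wps[0]; q=r.get_obs()["qpos"]
    for (xb,B),n in zip(wps[1:],ns):
        v=rows(x,A,xb,B,n).round(4); print("n",n,v.tolist())
        for k in range(n):
            x=x+A.apply(v[:3]);A=A*R.from_rotvec(v[3:])
            s=ik(x,A,q,1); 
            if not s: print("  no ik",k,x.round(3)); continue
            dq=np.abs(s[0]-q).max();q=s[0]
            if k%3==2 or k==n-1: print("  ",x.round(3),"z",A.apply([0,0,1]).round(2),"dq",dq.round(2),"margin",np.min(np.r_[q-LO,HI-q]).round(2))
def now():
    o=r.get_obs();return o["ee_pos"],R.from_rotvec(o["tcp_rot"])
E
python3 - <<'E'
from h import *
mc=np.array([.4795,.2545,.057]);A=pick(-60,1);z=A.apply([0,0,1])
B=pick(-20,1)
print(now()[1].as_matrix().round(2))
chain([now(),(np.array([.46,.30,.30]),B),(np.array([.58,.245,.25]),pick(-50,1)),(mc-.085*z,A),(mc+.008*z,A)],[7,5,6,5])
E
```

```text
[[-0.62  0.55 -0.56]
 [ 0.73  0.66 -0.17]
 [ 0.27 -0.52 -0.81]]
n 7 [-0.0206, -0.0057, -0.0238, -0.0457, -0.0191, -0.0992]
   [0.358 0.346 0.238] z [-0.46 -0.1  -0.88] dq 0.14 margin 0.63
   [0.434 0.31  0.285] z [-0.36  0.   -0.93] dq 0.13 margin 0.64
   [0.46 0.3  0.3 ] z [-0.34  0.04 -0.94] dq 0.13 margin 0.63
n 5 [-0.0269, -0.0078, -0.0049, -0.0001, 0.1047, 0.0]
   [0.535 0.267 0.278] z [-0.61  0.08 -0.79] dq 0.15 margin 0.33
   [0.58  0.245 0.25 ] z [-0.76  0.1  -0.64] dq 0.22 margin 0.09
n 6 [-0.0177, -0.0006, 0.0184, 0.0, 0.0291, 0.0]
   [0.569 0.245 0.174] z [-0.81  0.11 -0.57] dq 0.04 margin 0.17
   [0.552 0.245 0.099] z [-0.86  0.11 -0.5 ] dq 0.03 margin 0.24
n 5 [-0.0, -0.0, 0.0186, 0.0, -0.0, 0.0]
   [0.504 0.251 0.072] z [-0.86  0.11 -0.5 ] dq 0.08 margin 0.37
   [0.473 0.256 0.053] z [-0.86  0.11 -0.5 ] dq 0.07 margin 0.45
```

Request:
send_rows(
  motion=[0.0854,-0.0206,-0.0057,-0.0238,-0.0457,-0.0191,-0.0992,0.0854,-0.0206,-0.0057,-0.0238,-0.0457,-0.0191,-0.0992,0.0854,-0.0206,-0.0057,-0.0238,-0.0457,-0.0191,-0.0992,0.0854,-0.0206,-0.0057,-0.0238,-0.0457,-0.0191,-0.0992,0.0854,-0.0206,-0.0057,-0.0238,-0.0457,-0.0191,-0.0992,0.0854,-0.0206,-0.0057,-0.0238,-0.0457,-0.0191,-0.0992,0.0854,-0.0206,-0.0057,-0.0238,-0.0457,-0.0191,-0.0992],
)

```text
t: 1.98
ee_pos: [0.4603, 0.2989, 0.305]
tcp_rot: [-0.176, -2.796, -0.043]
force: [0.4, 1.0, -1.0]
gripper_width: 1.0
```

Request:
send_rows(
  motion=[0.0854,-0.0269,-0.0078,-0.0049,0,0.1047,0,0.0854,-0.0269,-0.0078,-0.0049,0,0.1047,0,0.0854,-0.0269,-0.0078,-0.0049,0,0.1047,0,0.0854,-0.0269,-0.0078,-0.0049,0,0.1047,0,0.0854,-0.0269,-0.0078,-0.0049,0,0.1047,0],
)

```text
t: 2.6
ee_pos: [0.5799, 0.244, 0.2548]
tcp_rot: [-0.145, -2.27, -0.077]
force: [0.8, 1.5, 0.7]
gripper_width: 1.004
```

Request:
send_rows(
  motion=[0.0854,-0.0177,-0.0006,0.0184,0,0.0291,0,0.0854,-0.0177,-0.0006,0.0184,0,0.0291,0,0.0854,-0.0177,-0.0006,0.0184,0,0.0291,0,0.0854,-0.0177,-0.0006,0.0184,0,0.0291,0,0.0854,-0.0177,-0.0006,0.0184,0,0.0291,0,0.0854,-0.0177,-0.0006,0.0184,0,0.0291,0,0.0854,0,0,0,0,0,0],
)

```text
t: 3.48
ee_pos: [0.5514, 0.2438, 0.0995]
tcp_rot: [-0.138, -2.088, -0.082]
force: [0.2, -0.5, 0.1]
gripper_width: 1.001
```

```bash
python3 - <<'E'
from h import *
x,A=now();print(x,A.as_matrix().round(3),r.get_obs()["qpos"].round(2))
a=r.camera_model("wrist");im=r.grab_frame("wrist");cv2.imwrite("pics/w1.png",im[:,:,::-1])
# mould frame in pixels as predicted
mc=np.array([.4795,.2545,0]);M=mouldR(-7.5)
print(proj(a,np.array([mc+M.apply([sx*.017,sy*.022,z]) for z in(0,.11) for sx in(1,-1) for sy in(1,-1)])).round(0).tolist())
E
```

```text
[0.5514152  0.24383194 0.09946894] [[-0.493  0.132 -0.86 ]
 [ 0.065  0.991  0.115]
 [ 0.868  0.001 -0.497]] [ 0.22  1.13  0.48  0.52  2.49 -0.97]
[[349.0, 275.0], [295.0, 275.0], [346.0, 241.0], [296.0, 241.0], [362.0, 174.0], [283.0, 174.0], [357.0, 138.0], [287.0, 138.0]]
```

View pics/w1.png

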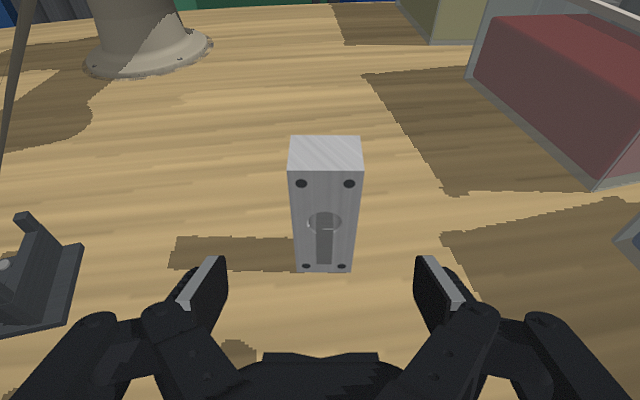

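The wrist view shows the mould's near top edge at (287–364, 171) and its bottom at row 272. That is about 3 px right of and above the prediction, so I'll shift +2.5 mm in y and go in.

Request:
send_rows(
  motion=[0.0854,0,0.0005,0.0188,0,0,0,0.0854,0,0.0005,0.0188,0,0,0,0.0854,0,0.0005,0.0188,0,0,0,0.0854,0,0.0005,0.0188,0,0,0,0.0854,0,0.0005,0.0188,0,0,0,0.0854,0,0,0,0,0,0],
)

```text
t: 4.28
ee_pos: [0.4724, 0.2575, 0.0562]
tcp_rot: [-0.137, -2.094, -0.083]
force: [-0.5, 0.1, -0.2]
gripper_width: 0.998
```

Request:
send_rows(
  motion=[0.03,0,0,0,0,0,0,0.03,0,0,0,0,0,0,0.03,0,0,0,0,0,0,0.03,0,0,0,0,0,0,0.03,0,0,0,0,0,0,0.03,0,0,0,0,0,0],
  squeeze=60,
)

```text
t: 5.03
ee_pos: [0.4729, 0.2571, 0.0558]
tcp_rot: [-0.138, -2.094, -0.084]
force: [5.5, 1.0, 6.0]
gripper_width: 0.508
```

```bash
python3 - <<'E'
from h import *
x,A=now();print(x,A.as_matrix().round(3))
mc=np.array([.4775,.2555,.055]) # block centre
y=A.apply([0,1,0]); yaw=np.degrees(np.arctan2(-y[0],y[1])); M=R.from_euler("z",yaw,degrees=True); print("yaw",yaw)
print("centre in tool (y should be ~0)",A.inv().apply(mc-x))
rel=A.inv()*M; pc=A.inv().apply(mc-x); pc[1]=0
np.savez("grasp.npz",rel=rel.as_matrix(),pc=pc)
C=R.from_euler("z",8.2,degrees=True).as_matrix(); cc=np.array([.4895,-.0098,.057])
zm=C[:,1];xm=np.array([0,0,1.]);Mp=R.from_matrix(mat(xm,np.cross(zm,xm),zm)); B=Mp*rel.inv(); xp=cc-B.apply(pc)
print(B.as_matrix().round(2),xp)
up=np.array([0,0,1.])
mid=pick(-40,1)
chain([(x,A),(x+.12*up,A),(np.array([.47,.12,.24]),R.concatenate([A,B]).mean()),(xp+.08*up,B),(xp+.003*up,B)],[5,7,8,6])
E
```

```text
[0.47287027 0.25713705 0.05578582] [[-0.499  0.133 -0.856]
 [ 0.064  0.991  0.117]
 [ 0.864  0.004 -0.503]]
yaw -7.635296501524328
centre in tool (y should be ~0) [-0.00309305 -0.00101019 -0.0037609 ]
[[-0.13  0.99  0.07]
 [ 0.86  0.15 -0.5 ]
 [-0.5  -0.   -0.86]] [ 0.48938568 -0.00902617  0.05219381]
n 5 [0.0207, 0.0001, -0.0121, 0.0, 0.0, 0.0]
   [0.473 0.257 0.128] z [-0.86  0.12 -0.5 ] dq 0.03 margin 0.36
   [0.473 0.257 0.176] z [-0.86  0.12 -0.5 ] dq 0.03 margin 0.3
n 7 [-0.0011, -0.0203, -0.0094, -0.0256, -0.0951, 0.0978]
   [0.485 0.194 0.193] z [-0.67  0.13 -0.73] dq 0.08 margin 0.48
   [0.477 0.136 0.227] z [-0.44  0.04 -0.9 ] dq 0.09 margin 0.65
   [0.47 0.12 0.24] z [-0.37 -0.01 -0.93] dq 0.09 margin 0.7
n 8 [-0.0142, -0.0019, 0.0161, -0.0224, -0.0832, 0.0856]
   [0.477 0.081 0.189] z [-0.17 -0.17 -0.97] dq 0.08 margin 0.91
   [0.485 0.03  0.151] z [-0.01 -0.36 -0.93] dq 0.1 margin 0.7
   [ 0.489 -0.009  0.132] z [ 0.07 -0.5  -0.86] dq 0.11 margin 0.53
n 6 [0.0065, -0.0, 0.0111, 0.0, 0.0001, -0.0]
   [ 0.489 -0.009  0.094] z [ 0.07 -0.5  -0.86] dq 0.02 margin 0.52
   [ 0.489 -0.009  0.055] z [ 0.07 -0.5  -0.86] dq 0.02 margin 0.51
```

Request:
send_rows(
  motion=[0.03,0.0207,0,-0.0121,0,0,0,0.03,0.0207,0,-0.0121,0,0,0,0.03,0.0207,0,-0.0121,0,0,0,0.03,0.0207,0,-0.0121,0,0,0,0.03,0.0207,0,-0.0121,0,0,0],
  squeeze=90,
)

```text
t: 5.65
ee_pos: [0.4727, 0.2567, 0.177]
tcp_rot: [-0.138, -2.094, -0.083]
force: [0.4, 0.4, -2.8]
gripper_width: 0.502
```

Request:
send_rows(
  motion=[0.03,-0.0011,-0.0203,-0.0094,-0.0256,-0.0951,0.0978,0.03,-0.0011,-0.0203,-0.0094,-0.0256,-0.0951,0.0978,0.03,-0.0011,-0.0203,-0.0094,-0.0256,-0.0951,0.0978,0.03,-0.0011,-0.0203,-0.0094,-0.0256,-0.0951,0.0978,0.03,-0.0011,-0.0203,-0.0094,-0.0256,-0.0951,0.0978,0.03,-0.0011,-0.0203,-0.0094,-0.0256,-0.0951,0.0978,0.03,-0.0011,-0.0203,-0.0094,-0.0256,-0.0951,0.0978],
)

```text
t: 6.52
ee_pos: [0.4689, 0.119, 0.2408]
tcp_rot: [-1.111, -2.564, 0.219]
force: [0.5, 0.5, -3.4]
gripper_width: 0.505
```

Request:
send_rows(
  motion=[0.03,-0.0142,-0.0019,0.0161,-0.0224,-0.0832,0.0856,0.03,-0.0142,-0.0019,0.0161,-0.0224,-0.0832,0.0856,0.03,-0.0142,-0.0019,0.0161,-0.0224,-0.0832,0.0856,0.03,-0.0142,-0.0019,0.0161,-0.0224,-0.0832,0.0856,0.03,-0.0142,-0.0019,0.0161,-0.0224,-0.0832,0.0856,0.03,-0.0142,-0.0019,0.0161,-0.0224,-0.0832,0.0856,0.03,-0.0142,-0.0019,0.0161,-0.0224,-0.0832,0.0856,0.03,-0.0142,-0.0019,0.0161,-0.0224,-0.0832,0.0856],
)

```text
t: 7.52
ee_pos: [0.4885, -0.0096, 0.1321]
tcp_rot: [1.769, 2.042, -0.477]
force: [0.1, -0.6, -3.4]
gripper_width: 0.501
```

Request:
send_rows(
  motion=[0.03,0,0,0,0,0,0],
)

```text
t: 7.65
ee_pos: [0.4876, -0.0092, 0.131]
tcp_rot: [1.768, 2.049, -0.481]
force: [0.2, 0.4, -2.8]
gripper_width: 0.499
```

```bash
python3 - <<'E'
from h import *
x,A=now();print(x,A.as_matrix().round(3))
g=np.load("grasp.npz");M=A*R.from_matrix(g["rel"]);c=x+A.apply(g["pc"]);print("mould centre",c,M.as_matrix().round(3))
s=r.grab_frame("scene")[:,:,::-1].copy();w=r.camera_model("wrist");wi=r.grab_frame("wrist")[:,:,::-1].copy()
P=np.array([c+M.apply([sx*.017,sy*.022,z-.055]) for sx,sy,z in [(1,1,0),(1,-1,0),(1,-1,.11),(1,1,.11),(-1,1,0),(-1,-1,0),(-1,-1,.11),(-1,1,.11)]])
pp=proj(w,P);print(pp.round(0).tolist())
for im,m,k in((s,r.camera_model("scene"),0),(wi,w,1)):
    for p in proj(m,P): cv2.circle(im,tuple(int(v) for v in p.round()),1,(0,0,255),-1)
    for cx in(.005,): 
        C=np.array([.4895,-.0098,0])
        Q=[C+R.from_euler("z",8.2,degrees=True).apply([a,b,h]) for a in(-.037,.037) for b in(-.062,.062) for h in(.008,)]+[C+R.from_euler("z",8.2,degrees=True).apply([a,b,.056]) for a in(-.035,-.027,.027,.035) for b in(-.048,-.038,.038,.048)]
        for p in proj(m,Q): cv2.circle(im,tuple(int(v) for v in p.round()),1,(0,255,0),-1)
cr=cv2.resize(s[120:270,180:340],None,fx=3,fy=3)
cr=np.pad(cr,((0,0),(0,0),(0,0)))
cv2.imwrite("pics/p2.png",np.hstack([cr[:400],wi[:,160:480]]) if 0 else np.hstack([cr[:400,:480],wi[:,140:460]]))
E
```

```text
[ 0.4876226  -0.00919413  0.13096043] [[-0.128  0.989  0.069]
 [ 0.856  0.145 -0.497]
 [-0.502 -0.005 -0.865]]
mould centre [ 0.48775869 -0.00997093  0.13576557] [[ 0.005  0.99  -0.142]
 [-0.001  0.142  0.99 ]
 [ 1.    -0.005  0.001]]
[[358.0, 354.0], [279.0, 354.0], [244.0, 235.0], [393.0, 235.0], [354.0, 297.0], [283.0, 297.0], [258.0, 160.0], [378.0, 160.0]]
```

View pics/p2.png

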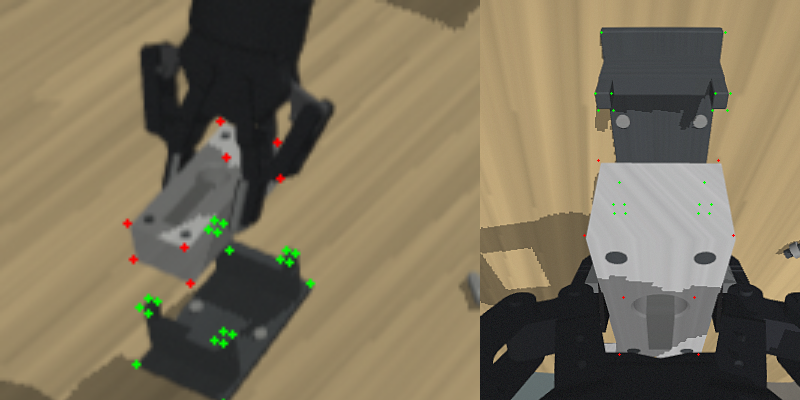

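The mould is held level, and its predicted corners match the picture within 1–2 mm. The far cheek tops are at crop (596–728, 95), as predicted. I'll lower it.

Request:
send_rows(
  motion=[0.03,0.0059,0.0004,0.0101,0,0,0,0.03,0.0059,0.0004,0.0101,0,0,0,0.03,0.0059,0.0004,0.0101,0,0,0,0.03,0.0059,0.0004,0.0101,0,0,0,0.03,0.0059,0.0004,0.0101,0,0,0,0.03,0.0059,0.0004,0.0101,0,0,0,0.03,0,0,0,0,0,0],
)

```text
t: 8.62
ee_pos: [0.4907, -0.0091, 0.0604]
tcp_rot: [1.766, 2.048, -0.481]
force: [0.0, -0.4, -3.0]
gripper_width: 0.506
```

Request:
send_rows(
  motion=[0.03,0.0008,0,0.0013,0,0,0,0.03,0.0008,0,0.0013,0,0,0,0.03,0.0008,0,0.0013,0,0,0,0.03,0,0,0,0,0,0],
)

```text
t: 9.12
ee_pos: [0.4913, -0.0089, 0.0571]
tcp_rot: [1.766, 2.047, -0.478]
force: [0.1, -0.4, -3.0]
gripper_width: 0.504
```

```bash
python3 - <<'E'
from h import *
x,A=now();g=np.load("grasp.npz");M=A*R.from_matrix(g["rel"]);c=x+A.apply(g["pc"]);print("mould centre",c,M.as_matrix().round(3),r.get_obs()["moment"])
E
```

```text
mould centre [ 0.49140732 -0.00962626  0.06189469] [[ 0.001  0.99  -0.143]
 [ 0.001  0.143  0.99 ]
 [ 1.    -0.001 -0.001]] [ 0.50184995 -0.02240848 -0.0311347 ]
```

Request:
send_rows(
  motion=[0.03,0.0008,-0.0008,0.0013,0,0,0,0.03,0.0008,-0.0007,0.0013,0,0,0,0.03,0.0004,0,0.0006,0,0,0,0.03,0,0,0,0,0,0],
)

```text
t: 9.62
ee_pos: [0.4898, -0.009, 0.0532]
tcp_rot: [1.765, 2.047, -0.478]
force: [-0.4, -0.1, -3.2]
gripper_width: 0.501
```

Request:
send_rows(
  motion=[0.03,0.0004,0,0.0006,0,0,0,0.03,0,0,0,0,0,0],
)

```text
t: 9.88
ee_pos: [0.4899, -0.0089, 0.053]
tcp_rot: [1.765, 2.046, -0.478]
force: [-2.0, 0.3, 1.6]
gripper_width: 0.504
```

Request:
send_rows(
  motion=[0.03,0.0003,0,0.0005,0,0,0,0.03,0,0,0,0,0,0],
)

```text
t: 10.12
ee_pos: [0.4899, -0.0089, 0.053]
tcp_rot: [1.765, 2.046, -0.479]
force: [-4.4, 0.5, 6.6]
gripper_width: 0.504
```

Request:
send_rows(
  motion=[0.055,0,0,0,0,0,0,0.065,0,0,0,0,0,0,0.0854,0,0,0,0,0,0,0.0854,0,0,0,0,0,0],
)

```text
t: 10.62
ee_pos: [0.4898, -0.0089, 0.052]
tcp_rot: [1.765, 2.047, -0.478]
force: [0.7, 0.1, 0.2]
gripper_width: 0.998
```

```bash
python3 - <<'E'
from h import *
x,A=now();print(x,r.get_obs()["force"]);z=A.apply([0,0,1]);up=np.array([0,0,1.])
# view pose: tool down, y yaw along rod flats; above the mould, camera aimed at it
y=np.array([np.cos(np.radians(8.2)),np.sin(np.radians(8.2)),0]);D=R.from_matrix(mat(np.cross(y,-up),y,-up))
T=np.array([0.074-.2918*.2,0,0]);print(D.as_matrix().round(2))
chain([(x,A),(x-.10*z,A),(np.array([.49,-.07,.26]),D)],[4,6])
E
```

```text
[ 0.48982429 -0.00894022  0.0519645 ] [0.70013299 0.07402026 0.16167268]
[[-0.14  0.99  0.  ]
 [ 0.99  0.14  0.  ]
 [ 0.    0.   -1.  ]]
n 4 [-0.0, -0.0, -0.025, 0.0, 0.0, 0.0]
   [0.484 0.028 0.117] z [ 0.07 -0.5  -0.86] dq 0.05 margin 0.53
   [0.483 0.041 0.138] z [ 0.07 -0.5  -0.86] dq 0.05 margin 0.54
n 6 [-0.024, -0.0015, -0.0139, -0.0, 0.0879, 0.0007]
   [ 0.485 -0.007  0.207] z [ 0.04 -0.26 -0.97] dq 0.1 margin 0.77
   [ 0.49 -0.07  0.26] z [-0. -0. -1.] dq 0.09 margin 0.87
```

Request:
send_rows(
  motion=[0.0854,0,0,-0.025,0,0,0,0.0854,0,0,-0.025,0,0,0,0.0854,0,0,-0.025,0,0,0,0.0854,0,0,-0.025,0,0,0],
)

```text
t: 11.12
ee_pos: [0.4824, 0.0413, 0.1391]
tcp_rot: [1.766, 2.047, -0.478]
force: [0.4, 0.7, -0.1]
gripper_width: 1.001
```

```bash
python3 - <<'E'
from h import *
x,A=now();up=np.array([0,0,1.])
y=np.array([np.cos(np.radians(8.2)),np.sin(np.radians(8.2)),0]);D=R.from_matrix(mat(np.cross(y,-up),y,-up))
chain([(x,A),(np.array([.489,.015,.23]),D)],[6])
E
```

```text
n 6 [-0.009, 0.0004, -0.0132, -0.0, 0.0879, 0.0007]
   [0.485 0.034 0.186] z [ 0.04 -0.26 -0.97] dq 0.09 margin 0.76
   [0.489 0.015 0.23 ] z [-0. -0. -1.] dq 0.09 margin 0.85
```

Request:
send_rows(
  motion=[0.0854,-0.009,0.0004,-0.0132,0,0.0879,0,0.0854,-0.009,0.0004,-0.0132,0,0.0879,0,0.0854,-0.009,0.0004,-0.0132,0,0.0879,0,0.0854,-0.009,0.0004,-0.0132,0,0.0879,0,0.0854,-0.009,0.0004,-0.0132,0,0.0879,0,0.0854,-0.009,0.0004,-0.0132,0,0.0879,0,0.0854,0,0,0,0,0,0],
)

```text
t: 12.0
ee_pos: [0.4896, 0.0131, 0.2302]
tcp_rot: [2.055, 2.374, -0.0]
force: [-0.6, -0.0, -0.6]
gripper_width: 0.999
```

```bash
python3 - <<'E'
from h import *
x,A=now();print(x);w=r.camera_model("wrist");wi=r.grab_frame("wrist")[:,:,::-1].copy()
cv2.imwrite("pics/w3raw.png",wi)
import pickle;pickle.dump((w,x,A.as_rotvec()),open("w3.pkl","wb"))
C=np.array([.4895,-.0098,0]);Rc=R.from_euler("z",8.2,degrees=True)
print("bore pred",proj(w,C+Rc.apply([0,.008,.074])))
top=r.grab_frame("top")[:,:,::-1]; cv2.imwrite("pics/top3.png",top)
s=wi[40:340,140:500]
cv2.imwrite("pics/w3.png",cv2.resize(s,None,fx=2,fy=2,interpolation=cv2.INTER_CUBIC))
E
```

```text
[0.48956081 0.01307414 0.23020563]
bore pred [[316.40447622 200.28435303]]
```

View pics/w3.png

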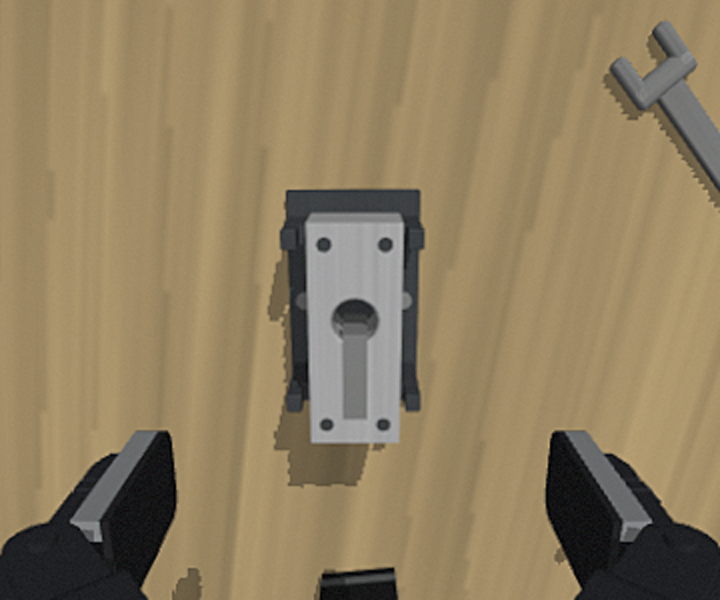

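The bore's upper mouth is centred at crop (355,320), which is raw (317.5,200), against a prediction of (316.4,200.3). The mould lies flat across both saddles, large face up. I'll measure it more exactly, then locate the rod.

```bash
python3 - <<'E'
from h import *
w,x,rv=pickle.load(open("w3.pkl","rb"));np.set_printoptions(precision=4,suppress=True)
f=lambda L:[(140+a/2,40+b/2) for a,b in L]
Rc=R.from_euler("z",8.2,degrees=True);C=np.array([.4895,-.0098,0])
t=unproj(w,f([(306,222),(404,222),(399.5,443),(311,443)]),.074);print("top face in cradle frame\n",Rc.inv().apply(t-C))
b=unproj(w,f([(355,320)]),.074);print("bore",b,Rc.inv().apply(b-C))
print("bore from bolt marks",unproj(w,f([(323,244),(385.5,244),(383.5,425),(326.5,425)]),.074).mean(0))
q=unproj(w,f([(286,190),(420,190)]),.008);print("base far corners",Rc.inv().apply(q-C))
q=unproj(w,f([(281,226),(424,226),(287,390),(421,390)]),.056);print("cheek outer corners",Rc.inv().apply(q-C))
# automatic bore fit: dark ellipse
im=cv2.imread("pics/w3raw.png",0);c=cv2.resize(im[175:225,290:345],None,fx=4,fy=4,interpolation=cv2.INTER_CUBIC)
cs,_=cv2.findContours(cv2.threshold(c,90,255,1)[1],cv2.RETR_EXTERNAL,cv2.CHAIN_APPROX_NONE)
for k in cs:
    if len(k)>60: (e0,e1)=cv2.boundingRect(k)[:2];bb=cv2.boundingRect(k);print("dark",[290+bb[0]/4,175+bb[1]/4,290+(bb[0]+bb[2])/4,175+(bb[1]+bb[3])/4])
# move to above the rod
X=np.array([.526,-.2212,.26]);up=np.array([0,0,1.])
a=np.radians(13.);y=np.array([np.cos(a),np.sin(a),0]);D=R.from_matrix(mat(np.cross(y,-up),y,-up))
chain([now(),(X+np.array([-.005,.02,-.02]),D)],[8])
E
```

```text
top face in cradle frame
 [[-0.021   0.0545  0.074 ]
 [ 0.0233  0.0545  0.074 ]
 [ 0.0232 -0.0564  0.074 ]
 [-0.0212 -0.0563  0.074 ]]
bore [[ 0.4893 -0.0015  0.074 ]] [[0.001  0.0083 0.074 ]]
bore from bolt marks [ 0.4905 -0.0106  0.074 ]
base far corners [[-0.037   0.0625  0.008 ]
 [ 0.0363  0.0624  0.008 ]]
cheek outer corners [[-0.0345  0.05    0.056 ]
 [ 0.0342  0.05    0.056 ]
 [-0.0345 -0.0352  0.056 ]
 [ 0.035  -0.0353  0.056 ]]
dark [340.75, 193.5, 345.0, 225.0]
dark [306.25, 189.5, 329.0, 206.75]
dark [341.5, 175.0, 345.0, 187.25]
dark [290.0, 175.0, 294.25, 225.0]
n 8 [-0.0272, -0.0009, -0.0014, -0.0003, 0.0002, -0.0101]
   [ 0.499 -0.067  0.233] z [-0. -0. -1.] dq 0.06 margin 0.89
   [ 0.511 -0.147  0.237] z [-0. -0. -1.] dq 0.06 margin 0.98
   [ 0.521 -0.201  0.24 ] z [ 0.  0. -1.] dq 0.05 margin 1.04
```

Request:
send_rows(
  motion=[0.0854,-0.0272,-0.0009,-0.0014,0,0,-0.0101,0.0854,-0.0272,-0.0009,-0.0014,0,0,-0.0101,0.0854,-0.0272,-0.0009,-0.0014,0,0,-0.0101,0.0854,-0.0272,-0.0009,-0.0014,0,0,-0.0101,0.0854,-0.0272,-0.0009,-0.0014,0,0,-0.0101,0.0854,-0.0272,-0.0009,-0.0014,0,0,-0.0101,0.0854,-0.0272,-0.0009,-0.0014,0,0,-0.0101,0.0854,-0.0272,-0.0009,-0.0014,0,0,-0.0101],
)

```text
t: 13.1
ee_pos: [0.5215, -0.2005, 0.2393]
tcp_rot: [-1.951, -2.46, 0.004]
force: [0.4, -0.0, -0.0]
gripper_width: 0.999
```

Request:
send_rows(
  motion=[0.0854,0,0,0,0,0,0,0.0854,0,0,0,0,0,0],
)

```text
t: 13.35
ee_pos: [0.5213, -0.1996, 0.2397]
tcp_rot: [-1.952, -2.459, 0.003]
force: [-0.2, 0.0, -0.5]
gripper_width: 1.003
```

```bash
python3 - <<'E'
from h import *
x,A=now();print(x,A.as_matrix().round(3));w=r.camera_model("wrist");wi=r.grab_frame("wrist")[:,:,::-1].copy()
pickle.dump((w,x,A.as_rotvec()),open("w4.pkl","wb"))
print("rod pred top/collar",proj(w,[[.526,-.2212,.13],[.526,-.2212,.084]]))
cv2.imwrite("pics/w4.png",cv2.resize(wi[100:300,220:420],None,fx=3,fy=3,interpolation=cv2.INTER_CUBIC))
E
```

```text
[ 0.52133484 -0.19959444  0.23969363] [[-0.227  0.974 -0.003]
 [ 0.974  0.227 -0.   ]
 [ 0.    -0.002 -1.   ]]
rod pred top/collar [[320.072975   226.1294024 ]
 [320.19900089 208.23194608]]
```

View pics/w4.png

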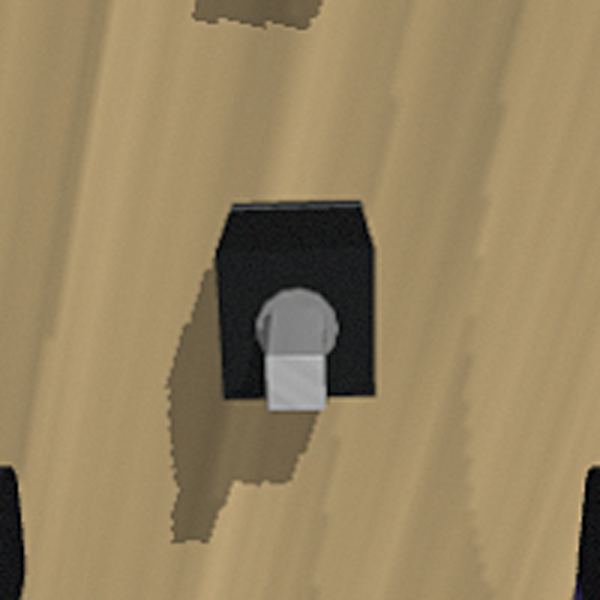

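```bash
python3 - <<'E'
from h import *
w,x,rv=pickle.load(open("w4.pkl","rb"));np.set_printoptions(precision=4,suppress=True)
f=lambda L:[(220+a/3,100+b/3) for a,b in L]
an=lambda a,b:np.degrees(np.arctan2(*(b-a)[[1,0]]))
for L,z in(([(265,355),(325,354),(327,409),(269,411)],.13),([(217,250),(372,248),(374.5,395),(225,398)],.08)):
    t=unproj(w,f(L),z);print(t.mean(0),an(t[0],t[1]),an(t[3],t[2]),an(t[3],t[0])-90,an(t[2],t[1])-90,np.linalg.norm(t[1]-t[0]),np.linalg.norm(t[3]-t[0]))
print("collar",unproj(w,f([(297,327)]),.084))
up=np.array([0,0,1.]);x,A=now()
a=np.radians(14.5);y=np.array([np.cos(a),np.sin(a),0]);D=R.from_matrix(mat(np.cross(y,-up),y,-up))
X=np.array([.5247,-.2222,.108-.008])
chain([(x,A),(X+.06*up,D),(X,D)],[4,5])
E
```

```text
[ 0.5253 -0.2226  0.13  ] 14.100562130299286 15.236212769867459 16.23840899602267 15.428674763429186 0.01611092051340051 0.016335675507064024
[ 0.5252 -0.2227  0.08  ] 13.823228849610947 14.331331100444457 14.578545889112519 15.234215952492747 0.04856492301294786 0.05008097013820061
collar [[ 0.5251 -0.2222  0.084 ]]
n 4 [-0.0057, -0.0005, 0.02, -0.0005, -0.0001, -0.006]
   [ 0.524 -0.217  0.18 ] z [-0. -0. -1.] dq 0.04 margin 1.0
   [ 0.525 -0.222  0.16 ] z [-0. -0. -1.] dq 0.04 margin 0.98
n 5 [-0.0, 0.0, 0.012, -0.0, 0.0, -0.0]
   [ 0.525 -0.222  0.124] z [-0. -0. -1.] dq 0.02 margin 0.94
   [ 0.525 -0.222  0.1  ] z [-0. -0. -1.] dq 0.02 margin 0.92
```

Request:
send_rows(
  motion=[0.0854,-0.0058,-0.0004,0.02,-0.0005,0,-0.0074,0.0854,-0.0058,-0.0004,0.02,-0.0005,0,-0.0074,0.0854,-0.0058,-0.0004,0.02,-0.0005,0,-0.0074,0.0854,-0.0058,-0.0004,0.02,-0.0005,0,-0.0074,0.0854,0,0,0,0,0,0,0.0854,0,0,0,0,0,0],
)

```text
t: 14.15
ee_pos: [0.5256, -0.2232, 0.1615]
tcp_rot: [1.916, 2.487, 0.001]
force: [0.3, -0.2, -0.1]
gripper_width: 1.001
```

Request:
send_rows(
  motion=[0.0854,0,0,0.012,0,0,0,0.0854,0,0,0.012,0,0,0,0.0854,0,0,0.012,0,0,0,0.0854,0,0,0.012,0,0,0,0.0854,0,0,0.011,0,0,0,0.0854,0,0,0,0,0,0,0.0854,0,0,0,0,0,0],
)

```text
t: 15.02
ee_pos: [0.5255, -0.2239, 0.1019]
tcp_rot: [1.917, 2.487, 0.001]
force: [0.3, -0.5, 1.0]
gripper_width: 0.995
```

```bash
python3 - <<'E'
from h import *
x,A=now();print(x,A.as_matrix().round(4),A.inv().apply(np.array([.5252,-.2226,.1])-x))
E
```

```text
[ 0.52551127 -0.2238835   0.10185677] [[-2.545e-01  9.671e-01  1.300e-03]
 [ 9.671e-01  2.545e-01 -2.000e-04]
 [-6.000e-04  1.200e-03 -1.000e+00]] [1.32152820e-03 2.33654897e-05 1.85603455e-03]
```

Request:
send_rows(
  motion=[0.005,0,0,0,0,0,0,0.005,0,0,0,0,0,0,0.005,0,0,0,0,0,0,0.005,0,0,0,0,0,0,0.005,0,0,0,0,0,0,0.005,0,0,0,0,0,0,0.005,0,0,0,0,0,0],
  squeeze=60,
)

```text
t: 15.9
ee_pos: [0.5254, -0.2238, 0.1016]
tcp_rot: [1.918, 2.487, 0.001]
force: [0.4, 0.3, 2.4]
gripper_width: 0.18
```

Request:
send_rows(
  motion=[0.005,0,0,-0.01,0,0,0,0.005,0,0,-0.016,0,0,0,0.005,0,0,-0.02,0,0,0,0.005,0,0,-0.02,0,0,0,0.005,0,0,-0.02,0,0,0,0.005,0,0,-0.02,0,0,0,0.005,0,0,-0.02,0,0,0,0.005,0,0,0,0,0,0],
)

```text
t: 16.9
ee_pos: [0.5259, -0.2241, 0.2303]
tcp_rot: [1.915, 2.484, 0.002]
force: [0.8, 0.4, -1.0]
gripper_width: 0.179
```

```bash
python3 - <<'E'
from h import *
x,A=now();print(x,A.as_matrix().round(4))
up=np.array([0,0,1.]);a=np.radians(10.);y=np.array([np.cos(a),np.sin(a),0]);D=R.from_matrix(mat(np.cross(y,-up),y,-up))
chain([(x,A),(np.array([.4893,-.0017,x[2]]),A if 0 else D)],[10])
E
```

```text
[ 0.52590159 -0.22408569  0.23030761] [[-0.2545  0.967   0.005 ]
 [ 0.9671  0.2546 -0.0021]
 [-0.0033  0.0043 -1.    ]]
n 10 [0.0225, 0.0013, -0.0, 0.0004, 0.0003, 0.0083]
   [ 0.513 -0.158  0.23 ] z [ 0. -0. -1.] dq 0.04 margin 0.98
   [ 0.502 -0.091  0.23 ] z [ 0. -0. -1.] dq 0.05 margin 0.9
   [ 0.492 -0.024  0.23 ] z [ 0. -0. -1.] dq 0.05 margin 0.86
   [ 0.489 -0.002  0.23 ] z [ 0.  0. -1.] dq 0.05 margin 0.85
```

Request:
send_rows(
  motion=[0.005,0.0225,0.0013,0,0,0,0.0083,0.005,0.0225,0.0013,0,0,0,0.0083,0.005,0.0225,0.0013,0,0,0,0.0083,0.005,0.0225,0.0013,0,0,0,0.0083,0.005,0.0225,0.0013,0,0,0,0.0083,0.005,0.0225,0.0013,0,0,0,0.0083,0.005,0.0225,0.0013,0,0,0,0.0083,0.005,0.0225,0.0013,0,0,0,0.0083],
)

```text
t: 17.9
ee_pos: [0.4941, -0.0453, 0.2267]
tcp_rot: [-2.0, -2.422, 0.0]
force: [0.1, 0.2, -0.8]
gripper_width: 0.178
```

Request:
send_rows(
  motion=[0.005,0.0225,0.0013,0,0,0,0.0083,0.005,0.0225,0.0013,0,0,0,0.0083,0.005,0,0,0,0,0,0,0.005,0,0,0,0,0,0,0.005,0,0,0,0,0,0],
)

```text
t: 18.52
ee_pos: [0.4888, -0.0021, 0.2272]
tcp_rot: [2.02, 2.405, 0.0]
force: [-0.7, 0.2, -1.0]
gripper_width: 0.177
```

```bash
python3 - <<'E'
from h import *
x,A=now();print(x,A.as_matrix().round(4));w=r.camera_model("wrist");wi=r.grab_frame("wrist")[:,:,::-1].copy();s=r.grab_frame("scene")[:,:,::-1];sm=r.camera_model("scene")
pickle.dump((w,x,A.as_rotvec()),open("w5.pkl","wb"));print("scene cropped proj: tip if centred, origin",proj(sm,[x+A.apply([0,0,.097]),x+A.apply([0,0,.022])]))
tip=x+A.apply([0.001,0,.097]);print("tip pred w",proj(w,tip),"bore pred w",proj(w,[.4893,-.0017,.074]))
a=cv2.resize(wi[120:280,240:400],None,fx=3,fy=3,interpolation=cv2.INTER_CUBIC)
p=proj(sm,[.4893,-.0017,.1])[0].astype(int);X0=p[0]-35;Y0=p[1]-90;print("scene origin",X0,Y0)
b=cv2.resize(s[Y0:Y0+120,X0:X0+78],None,fx=4,fy=4,interpolation=cv2.INTER_CUBIC)
cv2.imwrite("pics/w5.png",np.hstack([a,b]));cv2.imwrite("pics/w5raw.png",wi)
E
```

```text
[ 0.48881089 -0.00210812  0.22724566] [[-1.726e-01  9.850e-01  4.000e-04]
 [ 9.850e-01  1.726e-01 -1.000e-04]
 [-1.000e-04  4.000e-04 -1.000e+00]]
scene cropped proj: tip if centred, origin [[251.73760476 186.30391504]
 [247.94588232 158.49661947]]
tip pred w [[320.08137001 203.69463772]] bore pred w [[320.62241445 185.88950281]]
scene origin 218 106
```

View pics/w5.png

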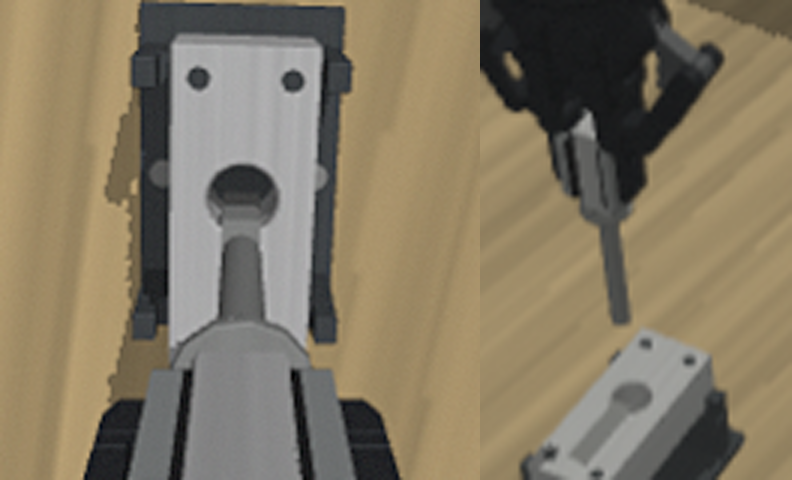

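The wrist view has the bore at crop (243,198) with the rod shaft ending at (241,237). The scene view has the rod tip at (620,322) and the bore at (632,396). I'll compare the two.

```bash
python3 - <<'E'
from h import *
np.set_printoptions(precision=4,suppress=True)
w,x,rv=pickle.load(open("w5.pkl","rb"));A=R.from_rotvec(rv);sm=r.camera_model("scene")
S=lambda a,b:((a-480)/4+218,b/4+106); W=lambda a,b:(a/3+240,b/3+120)
B=unproj(sm,[S(632,396)],.074)[0];print("scene bore",B)
for tz in(.129,.131,.133): t=unproj(sm,[S(620,321)],tz)[0];print("scene tip",tz,t,"tip-bore in tool",A.inv().apply(t-B)[:2])
Bw=unproj(w,[W(243,198)],.074)[0];print("wrist bore",Bw,"rel TCP in tool",A.inv().apply(Bw-x))
for tz in(.129,.131,.133):
    t=A.inv().apply(unproj(w,[W(241,237)],tz)[0]-x);print("wrist tip axis in tool",t-[.005,0,0])
e=unproj(w,[W(206.5,198),W(279,198),W(243,164)],.074);print(np.linalg.norm(e[1]-e[0]),A.inv().apply(e[2]-Bw))
# collar: disc rim, z top = rod origin +4mm
t=A.inv().apply(unproj(w,[W(241.5,320)],x[2]-.022)[0]-x);print("collar lower rim -> axis x",t-[.013,0,0])
E
```

```text
scene bore [ 0.4919 -0.0001  0.074 ]
scene tip 0.129 [0.4899 0.0004 0.129 ] tip-bore in tool [ 0.0008 -0.0019]
scene tip 0.131 [ 0.4913 -0.001   0.131 ] tip-bore in tool [-0.0008 -0.0007]
scene tip 0.133 [ 0.4928 -0.0024  0.133 ] tip-bore in tool [-0.0024  0.0005]
wrist bore [ 0.4897 -0.0017  0.074 ] rel TCP in tool [0.0002 0.0008 0.1532]
wrist tip axis in tool [-0.0007  0.0002  0.0982]
wrist tip axis in tool [-0.0001  0.0002  0.0962]
wrist tip axis in tool [0.0005 0.0002 0.0942]
0.022265919325288208 [ 0.0107  0.     -0.    ]
collar lower rim -> axis x [-0.0007  0.0002  0.022 ]
```

Request:
send_rows(
  motion=[0.005,0.0003,0.0006,0.008,0,0,0,0.005,0,0,0.009,0,0,0,0.005,0,0,0.009,0,0,0,0.005,0,0,0.009,0,0,0,0.005,0,0,0.009,0,0,0,0.005,0,0,0,0,0,0,0.005,0,0,0,0,0,0],
)

```text
t: 19.5
ee_pos: [0.4895, -0.001, 0.1837]
tcp_rot: [2.019, 2.406, 0.001]
force: [-1.1, 0.2, -2.1]
gripper_width: 0.176
```

```bash
python3 - <<'E'
from h import *
x,A=now();print(x,A.as_matrix().round(4),"bore in tool",A.inv().apply(np.array([.4896,-.0017,.074])-x),"tipz",x[2]-.0966)
E
```

```text
[ 0.48949965 -0.00101431  0.18372816] [[-1.735e-01  9.848e-01  1.200e-03]
 [ 9.848e-01  1.735e-01  0.000e+00]
 [-2.000e-04  1.200e-03 -1.000e+00]] bore in tool [-0.00067154 -0.00014918  0.10972819] tipz 0.08712816058024249
```

Request:
send_rows(
  motion=[0.005,-0.0005,0,0.008,0,0,0,0.005,0,0,0.008,0,0,0,0.005,0,0,0.008,0,0,0,0.005,0,0,0.008,0,0,0,0.005,0,0,0.008,0,0,0,0.005,0,0,0.008,0,0,0,0.005,0,0,0.006,0,0,0,0.005,0,0,0.004,0,0,0],
)

```text
t: 20.5
ee_pos: [0.4894, -0.0015, 0.125]
tcp_rot: [2.019, 2.406, 0.001]
force: [-0.3, -0.5, -0.5]
gripper_width: 0.173
```

Request:
send_rows(
  motion=[0.005,0,0,0,0,0,0,0.005,0,0,0,0,0,0,0.005,0,0,0,0,0,0],
)

```text
t: 20.88
ee_pos: [0.4897, -0.0015, 0.1257]
tcp_rot: [2.019, 2.406, 0.001]
force: [-0.1, -0.4, -0.2]
gripper_width: 0.18
```

```bash
python3 - <<'E'
from h import *
x,A=now();print(x,A.as_matrix().round(4),"bore in tool",A.inv().apply(np.array([.4896,-.0017,.074])-x),"tipz",x[2]-.0966)
w=r.camera_model("wrist");wi=r.grab_frame("wrist")[:,:,::-1].copy();s=r.grab_frame("scene")[:,:,::-1]
print("rod axis at mould top / collar bottom in wrist",proj(w,[x+A.apply([0,0,x[2]-.074]),x+A.apply([0,0,.022])]))
cv2.imwrite("pics/w6.png",np.hstack([cv2.resize(wi[130:290,240:400],None,fx=3,fy=3,interpolation=cv2.INTER_CUBIC),cv2.resize(s[126:246,218:296],None,fx=4,fy=4,interpolation=cv2.INTER_CUBIC)]))
E
```

```text
[ 0.48965353 -0.00150259  0.12573199] [[-1.735e-01  9.848e-01  1.300e-03]
 [ 9.848e-01  1.735e-01  0.000e+00]
 [-2.000e-04  1.300e-03 -1.000e+00]] bore in tool [-0.00017527 -0.00015183  0.05173187] tipz 0.029131986692177272
rod axis at mould top / collar bottom in wrist [[320.06971494 227.36361957]
 [320.06524181 248.300113  ]]
```

View pics/w6.png

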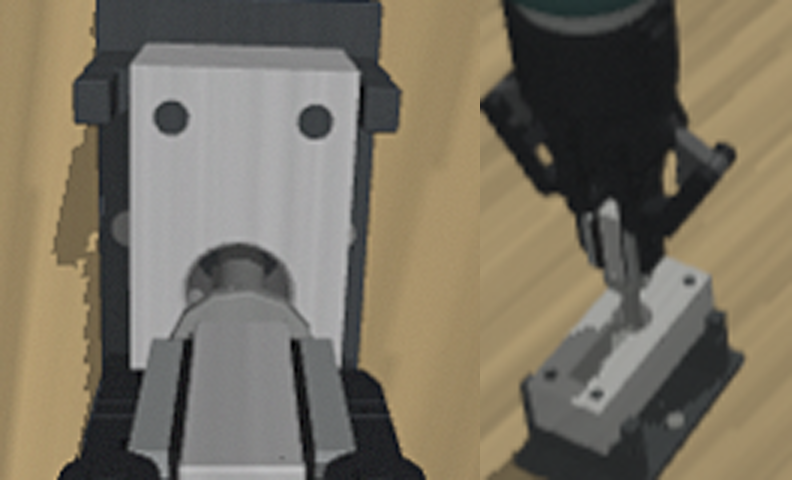

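The rod is centred: the bore spans crop columns 187–293 (centre 240) and the rod is at about 241. The bore's far rim at row 242 fits the predicted centre row of 292. I'll lower 1 mm more, settle and hand in.

Request:
send_rows(
  motion=[0.005,0,0,0.001,0,0,0,0.005,0,0,0,0,0,0,0.005,0,0,0,0,0,0,0.005,0,0,0,0,0,0,0.005,0,0,0,0,0,0],
)

```text
t: 21.6
ee_pos: [0.4895, -0.0015, 0.1245]
tcp_rot: [2.019, 2.406, 0.001]
force: [-0.1, -0.2, -1.6]
gripper_width: 0.176
```

```bash
python3 - <<'E'
from h import *
x,A=now();o=r.get_obs();print(x,x[2]-.0966,np.abs(o["dq"]).max(),o["force"])
print(r.hand_in())
E
```

```text
[ 0.48950598 -0.00149401  0.1244539 ] 0.027853901662548683 0.0010636028154862147 [-0.10755695 -0.20311113 -1.5651614 ]
the job is handed in; nothing more can be done
None
```

I laid the mould on its side in the cradle, across both saddles with its bore vertical, and it ended within about 1 mm of the cradle's centre. I then took the rod from its stand by the handle and lowered it through the bore. I handed in at 21.6 s with the rod still gripped.

- **Depth:** the tip is at a height of about 27.9 mm, which is about 12 mm below the mould's underside. This is worked out from the arm's pose at the grasp; the tip below the mould was not seen directly.
- **Centring:** in the last wrist picture the rod is within about 1 mm of the bore's centre, and the arm's pose agrees. The tool was within about 0.1° of vertical.
- **Contact and stillness:** no contact force showed while the rod went in; the readings between moves stayed within about 2 N. The arm was still at hand-in.
- **Disagreement:** the scene camera put the bore about 2–3 mm from where the wrist camera did, about its stated calibration error. I relied on the wrist camera; the position of the rod relative to the bore agreed between the two to about 1 mm.

The spanner, bolt and jar were not approached, though I did not check them again at the end.

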